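# Latch the contact block of a board test jig

### The arm

A 6-joint arm with a two-finger parallel gripper is mounted at the origin on the work surface. World frame = base frame: x ahead of the robot, y to its left, z up, the work surface at z = 0. Lengths are in m, angles in rad, forces in N, time in s.
With the tool pointing down it reaches from about 0.35 to 0.85 m from the base axis. Payload 8.1 kg.
Tool frame: the origin (TCP) lies midway between the tips of the shut fingers; the grasp point (between the pads) lies 19 mm behind it; z points along the fingers, y is the direction in which the jaws open and shut (so a half turn about z gives the same grasp; the last joint's range is limited). The gripper opens to 93 mm and grips with 3 to 60 N. Pads are 15 mm wide; open, the fingers measure 128 mm over their backs; the gripper's body (75 mm by 188 mm) begins 65 mm behind the grasp point.
Start: joints at [1.234, 0.13, 1.488, -0, 1.523, -0.085], TCP at [0.149, 0.581, 0.219] pointing down, gripper open.
Joint ranges: [-2.96, 2.96], [-0.89, 2.26], [0.02, 2.5], [-1.34, 4.48], [0, 2.73], [-2.66, 2.66]. Speed limits (rad/s): [2.39, 2.39, 2.79, 3.14, 3.14, 3.14].

### API

Orientations are given as a rotation vector (axis times angle).
In Python, from plant import robot gives the robot as it stands. The module is installed in compiled form; this text tells all that it offers.
- The arm moves only by the shell command python3 -m pendant 'ROWS' [FORCE]. ROWS is JSON, a list of rows, each an object with "translation": the shift along the tool's x, y, z in mm, a list of three; "twist": the turn, a rotation vector about the tool's x, y, z in rad, a list of three; "grip": the opening, from -1 (shut) to 1 (fully open). A call has exactly 10 rows; each row shifts and turns the pose as measured when the row begins, along the tool's axes as they then stand; what a row does not reach is not made up. A row lasts 1/10 s, in which the tool goes at most 50 mm and 8.59 degrees, less where a joint would pass 70% of its speed; a pose out of reach is approached as far as the arm can. A call is refused whole if a number of a shift passes 50 or a number of a turn 0.15, either way. A call with a gripper value outside its range is refused whole. The fingers move at their own pace and stop on an object; FORCE is the grip in N (left out, the last holds). Time passes only in rows, so rows that do not move let the fingers close, or fill a call up. It gives the time, the measured TCP pose, the force and the opening at its end, in the units of the state.
- robot.read_state(): the state, without advancing time (a new reading comes with each control period).
- robot.read_camera(name): name is "side" or "top" or "wrist"; returns (picture, depth): 480x640x3 uint8, red, green, blue; 480x640 float32, m along the optical axis (not along the pixel's ray), 0 where there is no reading.
- robot.camera_info(name): a dict with "vertical_fov" (degrees; the focal length in pixels is half the picture's height over the tangent of half this angle, whatever the lens; pixels are square), "cx", "cy" (the principal point, pixels), "D" ([k1, k2, p1, p2, k3] as OpenCV has them; the pictures are not rectified), "cam_to_world" (4x4, takes a point from camera to world coordinates). Camera axes: x right, y up, looking along -z (the intrinsics and any distortion apply to the point x, -y, -z); pixel columns grow to the right and rows downward; lengths in m; the calibration is good to about 2 mm. A picture is of the moment at which its call begins: read the wrist's pose just before it. camera_info takes no time and is no camera call; for the wrist camera it gives the pose at the moment of the call.
- robot.close_job(): hands the job in, once; it reports no verdict.
The state is a dict: "t": time; "q": joint angles; "dq": joint speeds; "joint_torque": joint torques, N m; "tool_pos": TCP position; "orientation": TCP orientation; "force": force on the tool from outside, world axes, zero at the start; "wrist_torque": the same for the moment, N m; "opening": finger opening in m.
Only numpy, scipy, OpenCV 4.12 (cv2) and the standard library are available. Lean on these libraries where they do the work, as an engineer would, in place of code of your own. Each camera call takes 0.05 s, during which the arm holds its last target. There are 200 camera calls.

### The job

Get the board test jig ready: bring the steel loop of its draw latch forward over the yellow-topped keeper on the blue sliding block, drop its bar into the slot just beyond the keeper's nose, then throw the red lever back past its toggle point until it lies fully down, so that the block stays drawn tight against the brass plunger. Leave the other things on the bench where they are.

Things in the scene. Friction and masses are not known exactly. Their poses are not given: they have to be found in the camera images.
- plate (a point): Centre of the top of the jig's aluminium plate (400 x 170 x 20 mm), fixed to the table. This frame is the jig's: x points level from the latch to the keeper, y is parallel to the lever's axis, z up. Lever and loop move in the x-z plane through y = 0. Heights given here are above the table.
- pivot (a point): Axis of the lever on the jig, 72 mm high, 20 mm behind (-x) the plate's centre; same axes as the plate's. Two steel cheeks, 86 mm high, 40 mm wide over both, 75 mm long, carry it.
- lever (a joint): Red lever's angle, rad. 0: open stop, leaning towards the keeper, 58 degrees above +x. Grows as it is thrown up and back; toggle point about 1.81; closed stop 2.06, handle nearly level, pointing to -x. Handle: round, 20 mm thick, from 40 to 122 mm from the axis. Friction 0.1 N m keeps it where it is left; with the loop hooked, throwing it takes about 5 N at the grip.
- handle (a point): Middle of the red handle's grip, on its centre line, 85 mm from the lever's axis.
- bar (a point): Middle of the loop's cross bar (round, 10 mm thick, 60 mm long). The loop is a steel U 140 mm long, 58 mm wide, hung on a crank pin of the lever 32 mm from the axis, 16 degrees ahead of the handle (in the closing sense). It swings freely and falls; moving the bar forward drags the lever forward. Frame: x from pin to bar, y along the bar, z up the tab. It starts lying on the keeper's top.
- tab (a point): Grip point of the loop's orange finger tab: an upright block 30 mm wide (y), 12 mm thick (x), 48 mm tall, standing on the bar. This point is on its centre line, 12 mm below its top, 36 mm above and 10 mm ahead (+x of the loop's frame) of the bar's centre.
- slot_mean (a point): Point fixed to the jig: mean place of the keeper slot's middle, 66 mm high, 133 mm from the lever's axis in x. The blue block with the keeper slides along x (5 N friction) and starts anywhere from 6 mm nearer to 6 mm farther: unmeasured, so look or feel. In x the slot is 18 mm long, floor 61 mm high; the bar's centre is 66 mm high on it. It must then come back (-x) under the nose against the post.
- plunger (a joint): How far the brass sprung plunger (facing +x, 20 mm tall) is pressed in by the block, m: 0 when the block does not press it, about 0.006 to 0.007 when latched. 6 N per mm.
- keeper_top (a point): Point fixed to the jig: mean place of the nose's tip, 80 mm high. The keeper is a post 20 mm wide (y) with a yellow top, flat, 41 mm long, whose nose overhangs the post 6 mm towards +x, underside 72.5 mm high. The slot begins at the tip; beyond it a dark shelf, 69 mm high, 36 mm long. The bar's centre is 85 mm high on the keeper's top, 74 mm on the shelf. (The block puts it up to 6 mm off.)
- bin_mid (a point): Bystander: blue open bin 140 x 100 x 60 mm, its centre.
- driver: Bystander: yellow screwdriver lying beside the jig.
- board_mid (a point): Bystander: loose green circuit board 120 x 70 x 8 mm beside the jig, its centre.
- reel_mid (a point): Bystander: black component reel, 150 mm across, 20 mm high, lying flat, its centre.
- bottle_mid (a point): Bystander: white bottle, 60 mm across, 140 mm tall, its centre.
- jar_mid (a point): Bystander: clear jar with green lid, 64 mm across, 70 mm tall, its centre.

How it is judged:
On the way:
1. the loop's bar is down in the keeper's slot while the lever is still open (z of bar in the frame of pivot below -0.002 m and value of joint lever below 1.2 rad), for 0.2 s.
At the end, for the whole second after the job is handed in: The lever is down past its toggle point (above 2.0 rad), the loop's bar is in the keeper's slot (its centre more than 1 mm below the lever's axis), and the block keeps the plunger pressed in by more than 4.5 mm, all at rest (value of joint lever above 2 rad and value of joint plunger above 0.0045 m and z of bar in the frame of pivot below -0.001 m and velocity of joint lever between -0.05 and 0.05 rad/s); the robot touches nothing.
It fails at once if a bystander is moved more than 40 mm (distance of any of bin_mid, driver, board_mid, reel_mid, bottle_mid, jar_mid from where it was at the start of the episode above 0.04 m).
It also fails if it takes over 53 s, if anything falls off the work surface, if the arm or the gripper's body presses on something with over 40 N, if the wrist force passes 120 N, or if a joint passes its speed limit or range.

## Working session

There is one attempt and no reset: what is moved stays moved. The work goes in short steps, Python scripts to look and compute and a shell command to move; the robot and the scene stay as the last step left them, time stands still between calls to the robot, and variables do not carry over. Pictures are saved under pics/ and viewed, about 8 in all and at most 12, crops included, and the job is handed in when it is done.

```bash
mkdir -p pics; cat > h.py <<'E'
import numpy as np, cv2
from plant import robot
def save(name,fn):
    p,d=robot.read_camera(name); cv2.imwrite('pics/'+fn+'.png',p[:,:,::-1]); np.savez('pics/'+fn+'.npz',p=p,d=d,T=robot.camera_info(name)['cam_to_world']); return p,d
def K(name):
    i=robot.camera_info(name); f=240/np.tan(np.radians(i['vertical_fov'])/2)
    return np.array([[f,0,i['cx']],[0,f,i['cy']],[0,0,1.]]),np.array(i['D'],float),np.array(i['cam_to_world'])
def rays(name,uv,T=None):
    k,D,T0=K(name); T=T0 if T is None else T
    n=cv2.undistortPoints(np.array(uv,float).reshape(-1,1,2),k,D).reshape(-1,2)
    r=np.c_[n[:,0],-n[:,1],-np.ones(len(n))]
    return T[:3,3],r@T[:3,:3].T
def onz(name,uv,z,T=None):
    o,r=rays(name,uv,T); return o+r*((z-o[2])/r[:,2])[:,None]
def deep(name,uv,d,T=None):
    o,r=rays(name,uv,T); u=np.array(uv).reshape(-1,2).astype(int); return o+r*d[u[:,1],u[:,0]][:,None]
E
python3 - <<'E'
from h import *
for n in ['side','top']:
    p,d=save(n,n+'0'); k,D,T=K(n); print(n,k[0,0],D,T.round(3).tolist(),(d>0).mean())
    h=cv2.cvtColor(p,cv2.COLOR_RGB2HSV)
    cols={'red':((0,150,80),(5,255,255)),'orange':((8,150,120),(18,255,255)),'yellow':((22,130,120),(34,255,255)),'blue':((100,120,60),(125,255,255))}
    for c,(a,b) in cols.items():
        m=cv2.inRange(h,a,b); q,l,s,ce=cv2.connectedComponentsWithStats(m)
        for i in range(1,q):
            if s[i,4]>40: print(c,s[i],ce[i].round(1),deep(n,ce[i],d).round(3))
print(robot.read_state())
E
```

```text
side 588.9061220209398 [-0.07326384  0.          0.          0.          0.        ] [[-0.999, 0.027, -0.034, 0.441], [-0.043, -0.684, 0.728, 1.176], [-0.004, 0.729, 0.685, 1.206], [0.0, 0.0, 0.0, 1.0]] 0.996015625
red [308  97   5  23  92] [309.8 108.5] [[ 0.539 -0.701  0.097]]
red [278 212   8  31 206] [281.5 227.2] [[ 0.583 -0.009  0.137]]
red [213 445   6  14  70] [215.2 450.9] [[0.669 0.616 0.085]]
orange [264  97   6  21  91] [266.5 106.8] [[ 0.698 -0.711  0.094]]
orange [267 269  13  17 176] [273.1 276.9] [[0.59  0.164 0.124]]
yellow [297  98   5  21  94] [299.2 107.4] [[ 0.578 -0.708  0.096]]
yellow [185 185  38  11 359] [203.4 190.4] [[ 0.859 -0.279  0.043]]
yellow [325 235   9  28 210] [329. 248.] [[ 0.453 -0.049  0.025]]
blue [ 268    0   44   39 1603] [289.6  18.9] [[ 0.678 -1.58   0.066]]
blue [ 322    0   42   40 1628] [341.9  19.3] [[ 0.428 -1.586  0.066]]
blue [ 373    0   45   41 1746] [394.7  19.6] [[ 0.176 -1.585  0.069]]
blue [623   0  17  33 433] [632.5  14.6] [[-1.09  -1.861  0.026]]
blue [ 321   56   38   57 2050] [339.8  84.4] [[ 0.429 -1.582 -0.279]]
blue [ 3
[... 1921 characters left out ...]
 12 120] [458.3 299.6] [[ 0.347 -0.321  0.14 ]]
{'t': 0.1, 'q': array([ 1.23361253e+00,  1.31083718e-01,  1.48912220e+00,  5.81176050e-06,
        1.52300364e+00, -8.53627766e-02]), 'dq': array([ 0.00026423, -0.00208105, -0.00218943, -0.0016502 , -0.00014709,
        0.00031556]), 'joint_torque': array([ 5.25928135e-04, -5.61341071e+01, -4.93096948e+01,  7.69039197e-02,
        2.92357762e-02, -1.00959860e-04]), 'tool_pos': array([0.14929168, 0.58062091, 0.21771995]), 'orientation': array([-3.94472223e-01, -3.11637994e+00,  2.48116948e-03]), 'force': array([-0.52204927, -0.12421631, -0.78843448]), 'wrist_torque': array([ 0.06378702, -0.07127733,  0.02426871]), 'opening': 0.09289721196663171}
```

```bash
python3 - <<'E'
from h import *
a=cv2.imread('pics/top0.png')[150:300,190:360]; b=cv2.imread('pics/side0.png')[190:345,200:370]
o=np.hstack([cv2.resize(a,(400,353),interpolation=2),cv2.resize(b,(400,353),interpolation=2)])
cv2.imwrite('pics/c0.png',o)
E
```

```text
(no output)
```

View pics/c0.png

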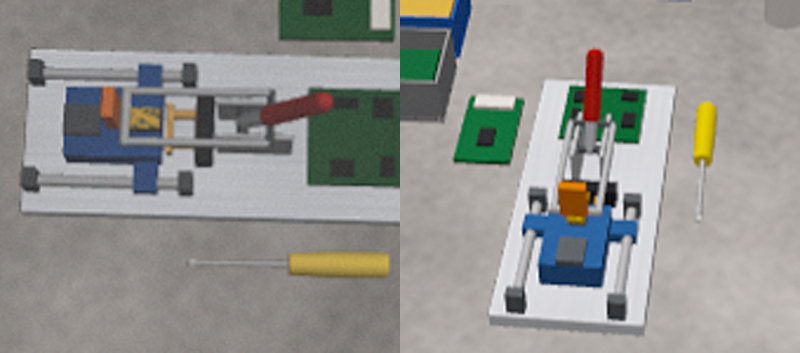

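```bash
cat >> h.py <<'E'
def cloud(name,p,d,T=None):
    v,u=np.mgrid[:480,:640]; uv=np.c_[u.ravel(),v.ravel()]
    P=deep(name,uv,d,T).reshape(480,640,3); return P
E
python3 - <<'E'
from h import *
for n in ['top','side']:
    f=np.load(f'pics/{n}0.npz'); p,d=f['p'],f['d']; P=cloud(n,p,d)
    m=((P[...,2]>.012)&(P[...,2]<.032)&(P[...,0]>.3)&(P[...,0]<.9)&(P[...,1]>-.3)&(P[...,1]<.4)).astype(np.uint8)
    q,l,s,ce=cv2.connectedComponentsWithStats(m); i=1+s[1:,4].argmax(); c=P[l==i]
    r=cv2.minAreaRect((c[:,:2]*1000).astype(np.float32)); print(n,r,cv2.boxPoints(r).tolist(),np.median(c[:,2]))
    # edges cleaned: RGB white mask rays onto z=.02
    h=cv2.cvtColor(p,cv2.COLOR_RGB2HSV)
    for c,(a,b) in {'red':((0,120,50),(6,255,255)),'orange':((7,140,80),(18,255,255)),'yellow':((19,100,90),(34,255,255))}.items():
        mm=cv2.inRange(h,a,b)>0; mm&=(P[...,0]>.5)&(P[...,0]<.75)&(P[...,1]>-.15)&(P[...,1]<.35)&(P[...,2]>.03)
        X=P[mm]; 
        if len(X): print(c,len(X),np.percentile(X,[2,50,98],axis=0).round(4).tolist())
E
```

```text
top ((584.8394165039062, 50.248443603515625), (400.26953125, 170.7305908203125), 87.2482681274414) [[489.96441650390625, -145.55731201171875], [660.4981079101562, -153.75381469726562], [679.7144165039062, 246.05419921875], [509.18072509765625, 254.25070190429688]] 0.020308531066842717
red 97 [[0.5733, -0.0504, 0.1131], [0.5813, -0.0334, 0.1583], [0.5879, 0.009, 0.1684]]
orange 74 [[0.5752, 0.1471, 0.1185], [0.5884, 0.1525, 0.1374], [0.6025, 0.1592, 0.141]]
yellow 94 [[0.579, 0.099, 0.0415], [0.5876, 0.1241, 0.0793], [0.6019, 0.1361, 0.0858]]
side ((586.7527465820312, 52.70159912109375), (406.6282958984375, 171.63900756835938), 87.20429992675781) [[491.1188049316406, -146.18472290039062], [662.553466796875, -154.556396484375], [682.38671875, 251.58792114257812], [510.9520263671875, 259.9595947265625]] 0.01907794880916358
red 208 [[0.5744, -0.04, 0.1007], [0.5828, -0.0134, 0.1344], [0.593, 0.0145, 0.1649]]
orange 187 [[0.5741, -0.0071, 0.0468], [0.5911, 0.1614, 0.1201], [0.6069, 0.1669, 0.1381]]
yellow 35 [[0.5752, 0.0786, 0.0334], [0.5849, 0.1505, 0.0761], [0.5997, 0.1614, 0.1224]]
```

```bash
cat >> h.py <<'E'
from scipy.spatial.transform import Rotation as Ro
C=np.array([.585,.0503,0]); a=np.radians(87.25); JX=np.array([np.cos(a),np.sin(a),0]); JY=np.array([-np.sin(a),np.cos(a),0])
PV=C-.02*JX+[0,0,.072]
J=np.c_[JX,JY,[0,0,1]]
def w2p(X): return (np.array(X)-PV)@J      # world -> pivot frame
def p2w(X): return PV+J@np.array(X)
def st():
    s=robot.read_state(); R=Ro.from_rotvec(s['orientation']).as_matrix()
    print('t',round(s['t'],2),'tcp in pivot mm',(1e3*w2p(s['tool_pos'])).round(1),'F jig',(s['force']@J).round(1),'open',round(s['opening'],4),'q',s['q'].round(2))
    print('tool axes in jig (cols)\n',(J.T@R).round(3)); return s,R
def to(x,z,y=0,tilt=0,yawsign=1):
    """shift (tool axes, mm) and twist needed to TCP pivot-frame mm; tool y along +-JY; tilt about JY"""
    s,R=st(); d=R.T@(p2w(np.array([x,y,z])/1e3)-s['tool_pos'])*1e3
    ty=yawsign*JY; tz=np.array([0,0,-1.]); Rt=Ro.from_rotvec(tilt*JY).as_matrix()@np.c_[np.cross(ty,tz),ty,tz]
    print('shift',d.round(1),'twist',Ro.from_matrix(R.T@Rt).as_rotvec().round(3))
E
python3 - <<'E'
from h import *
print(PV)
to(123,120); to(123,120,yawsign=-1)
for n in ['top','side']:
    f=np.load(f'pics/{n}0.npz'); p,d=f['p'],f['d']; P=cloud(n,p,d); h=cv2.cvtColor(p,cv2.COLOR_RGB2HSV)
    for c,(a,b) in {'red':((0,120,50),(6,255,255)),'orange':((7,140,80),(18,255,255)),'yellow':((19,100,90),(34,255,255))}.items():
        mm=cv2.inRange(h,a,b)>0; mm&=(P[...,0]>.5)&(P[...,0]<.75)&(P[...,1]>-.15)&(P[...,1]<.35)&(P[...,2]>.03+.04*(c!='red'))
        X=w2p(P[mm])*1e3
        if len(X): print(n,c,len(X),np.percentile(X,[3,50,97],axis=0).round(1).tolist())
E
```

```text
[0.58404044 0.03032303 0.072     ]
t 0.1 tcp in pivot mm [528.8 460.7 145.7] F jig [-0.1  0.5 -0.8] open 0.0929 q [ 1.23  0.13  1.49  0.    1.52 -0.09]
tool axes in jig (cols)
 [[ 0.202  0.979 -0.002]
 [ 0.979 -0.202  0.   ]
 [ 0.    -0.002 -1.   ]]
shift [-533.3 -304.1   26.1] twist [-1.000e-03 -2.000e-03 -1.775e+00]
t 0.1 tcp in pivot mm [528.8 460.7 145.7] F jig [-0.1  0.5 -0.8] open 0.0929 q [ 1.23  0.13  1.49  0.    1.52 -0.09]
tool axes in jig (cols)
 [[ 0.202  0.979 -0.002]
 [ 0.979 -0.202  0.   ]
 [ 0.    -0.002 -1.   ]]
shift [-533.3 -304.1   26.1] twist [-1.000e-03  1.000e-03  1.367e+00]
top red 97 [[-80.8, -6.2, 42.4], [-63.8, -0.1, 86.3], [-21.6, 7.6, 96.3]]
top orange 73 [[117.1, -12.3, 47.5], [122.4, 1.2, 65.4], [128.8, 14.5, 68.6]]
top yellow 85 [[80.5, -8.1, 1.5], [94.3, 1.6, 7.7], [106.0, 9.2, 13.6]]
side red 208 [[-69.7, -10.4, 30.5], [-43.6, -1.1, 62.4], [-16.3, 7.1, 92.1]]
side orange 176 [[-35.2, -15.1, 22.1], [131.3, -0.2, 49.4], [136.6, 13.4, 66.0]]
side yellow 26 [[84.2, -9.8, 0.9], [121.7, 4.8, 6.5], [130.9, 13.4, 50.4]]
```

```bash
python3 -m pendant '[{"translation":[0,0,0],"twist":[0,0,0.137],"grip":1},{"translation":[0,0,0],"twist":[0,0,0.137],"grip":1},{"translation":[0,0,0],"twist":[0,0,0.137],"grip":1},{"translation":[0,0,0],"twist":[0,0,0.137],"grip":1},{"translation":[0,0,0],"twist":[0,0,0.137],"grip":1},{"translation":[0,0,0],"twist":[0,0,0.137],"grip":1},{"translation":[0,0,0],"twist":[0,0,0.137],"grip":1},{"translation":[0,0,0],"twist":[0,0,0.137],"grip":1},{"translation":[0,0,0],"twist":[0,0,0.137],"grip":1},{"translation":[0,0,0],"twist":[0,0,0.137],"grip":1}]' 20; python3 -c "
from h import *
to(123,110,yawsign=-1)"
```

```text
t: 1.1
tool_pos: [0.1481, 0.5772, 0.2112]
orientation: [2.329, 2.099, -0.018]
force: [0.0, -0.5, -0.7]
opening: 0.0928
t 1.1 tcp in pivot mm [525.3 461.7 139.2] F jig [-0.5 -0.1 -0.7] open 0.0928 q [1.23 0.14 1.5  0.   1.52 1.34]
tool axes in jig (cols)
 [[ 0.998 -0.056 -0.013]
 [-0.056 -0.998  0.004]
 [-0.013 -0.003 -1.   ]]
shift [-375.6  483.5   32.5] twist [-0.003  0.013 -0.056]
```

```bash
python3 -m pendant '[{"translation":[-36,47,0],"twist":[0,0.0013,-0.005],"grip":1},{"translation":[-36,47,0],"twist":[0,0.0013,-0.005],"grip":1},{"translation":[-36,47,0],"twist":[0,0.0013,-0.005],"grip":1},{"translation":[-36,47,0],"twist":[0,0.0013,-0.005],"grip":1},{"translation":[-36,47,0],"twist":[0,0.0013,-0.005],"grip":1},{"translation":[-36,47,0],"twist":[0,0.0013,-0.005],"grip":1},{"translation":[-36,47,0],"twist":[0,0.0013,-0.005],"grip":1},{"translation":[-36,47,0],"twist":[0,0.0013,-0.005],"grip":1},{"translation":[-36,47,0],"twist":[0,0.0013,-0.005],"grip":1},{"translation":[0,0,0],"twist":[0,0,0],"grip":1}]'; python3 -c "
from h import *
to(123,110,yawsign=-1)"
```

```text
t: 2.1
tool_pos: [0.4826, 0.2656, 0.2072]
orientation: [-2.286, -2.153, 0.015]
force: [0.2, 0.2, -0.2]
opening: 0.0928
t 2.1 tcp in pivot mm [230.1 112.6 135.2] F jig [ 0.2 -0.2 -0.2] open 0.0928 q [ 0.41  0.01  1.63 -0.    1.51  0.47]
tool axes in jig (cols)
 [[ 1.    -0.012 -0.006]
 [-0.012 -1.     0.008]
 [-0.006 -0.007 -1.   ]]
shift [-105.6  114.1   25. ] twist [-0.008  0.006 -0.012]
```

```bash
python3 -m pendant '[{"translation":[-21,23,3],"twist":[-0.002,0.001,-0.003],"grip":1},{"translation":[-21,23,3],"twist":[-0.002,0.001,-0.003],"grip":1},{"translation":[-21,23,3],"twist":[-0.002,0.001,-0.003],"grip":1},{"translation":[-21,23,3],"twist":[-0.002,0.001,-0.003],"grip":1},{"translation":[-21,22,3],"twist":[0,0.001,0],"grip":1},{"translation":[0,0,3],"twist":[0,0,0],"grip":1},{"translation":[0,0,0],"twist":[0,0,0],"grip":1},{"translation":[0,0,0],"twist":[0,0,0],"grip":1},{"translation":[0,0,0],"twist":[0,0,0],"grip":1},{"translation":[0,0,0],"twist":[0,0,0],"grip":1}]'; python3 -c "
from h import *
to(123,30,yawsign=-1)
p,d=save('wrist','w0')
P=cloud('wrist',p,d,np.load('pics/w0.npz')['T']); h=cv2.cvtColor(p,cv2.COLOR_RGB2HSV)
for c,(a,b) in {'red':((0,120,50),(6,255,255)),'orange':((7,140,80),(18,255,255)),'yellow':((19,100,90),(34,255,255))}.items():
    mm=cv2.inRange(h,a,b)>0; mm&=(d>0)&(P[...,2]>.06)&(P[...,0]>.5)&(P[...,0]<.75); X=w2p(P[mm])*1e3
    if len(X): print(c,len(X),np.percentile(X,[2,50,98],axis=0).round(1).tolist())
"
```

```text
t: 3.1
tool_pos: [0.5887, 0.1553, 0.1844]
orientation: [-2.268, -2.166, 0.009]
force: [1.1, -0.4, 0.3]
opening: 0.0929
t 3.1 tcp in pivot mm [125.1   1.3 112.4] F jig [-0.3 -1.1  0.3] open 0.0929 q [0.17 0.18 1.5  0.   1.47 0.22]
tool axes in jig (cols)
 [[ 1.     0.002  0.   ]
 [ 0.002 -1.     0.008]
 [ 0.    -0.008 -1.   ]]
shift [-2.1  2.  82.4] twist [-0.008 -0.     0.002]
red 346 [[-24.1, -16.6, 21.6], [-19.8, -3.2, 33.5], [128.1, 11.5, 64.8]]
orange 1497 [[118.2, -16.2, 33.3], [126.1, -2.1, 65.5], [129.4, 11.1, 67.3]]
yellow 1994 [[80.6, -48.1, 6.2], [150.7, 46.8, 213.5], [157.8, 48.5, 217.8]]
```

View pics/w0.png

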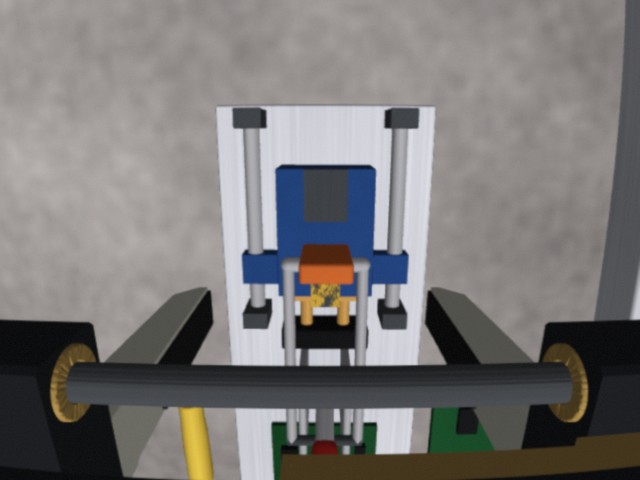

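```bash
python3 -c "
from h import *
f=np.load('pics/w0.npz');p,d,T=f['p'],f['d'],f['T']
P=(w2p(cloud('wrist',p,d,T))*1e3)
for u in (315,325,335):
  for v in list(range(160,175,2))+list(range(212,250,2)): 
    if u==325: print(v,u,p[v,u],P[v,u].round(1), (w2p(onz('wrist',[[u,v]],.069,T))*1e3).round(1)[0,0])
print((w2p(onz('wrist',[[303,200],[347,200],[277,200],[376,200],[251,180],[404,180]],.069,T))*1e3).round(1))
"
```

```text
160 325 [209 209 218] [176.3  -2.7 -53.7] 179.6
162 325 [209 209 217] [174.9  -2.7 -52.7] 178.3
164 325 [145 150 162] [173.2  -2.7 -53.9] 177.0
166 325 [18 29 49] [173.6  -2.5 -29.1] 175.7
168 325 [24 31 43] [173.6  -2.4 -11.9] 174.4
170 325 [57 60 65] [172.9  -2.3  -4. ] 173.0
172 325 [61 65 69] [171.6  -2.3  -3.9] 171.7
174 325 [62 65 71] [170.3  -2.4  -3.8] 170.4
212 325 [62 66 69] [144.4  -2.5  -3.4] 144.5
214 325 [62 65 69] [142.9  -2.5  -3.9] 143.1
216 325 [63 68 71] [141.4  -2.5  -4.4] 141.7
218 325 [62 67 71] [140.1  -2.5  -4.2] 140.3
220 325 [62 68 74] [138.8  -2.5  -3.7] 138.9
222 325 [ 42  64 104] [137.4  -2.5  -3.3] 137.5
224 325 [ 32  64 120] [134.3  -2.6 -11.1] 136.1
226 325 [ 32  64 122] [132.7  -2.6 -11.9] 134.7
228 325 [ 34  65 122] [130.9  -2.6 -13.4] 133.3
230 325 [ 37  66 123] [129.5  -2.6 -12.9] 131.8
232 325 [ 32  64 121] [128.3  -2.6 -11.7] 130.4
234 325 [ 32  64 121] [126.8  -2.6 -12. ] 129.0
236 325 [ 33  64 121] [125.2  -2.6 -12.2] 127.6
238 325 [ 34  66 123] [124.   -2.6 -11.5] 126.1
240 325 [ 36  67 125] [122.6  -2.6 -11.1] 124.7
242 325 [ 36  66 120] [120.9  -2.7 -12. ] 123.2
244 325 [61 50 72] [119.4  -2.7 -11.8] 121.8
246 325 [77 36 15] [127.7  -2.4  23.7] 120.3
248 325 [80 37 16] [128.1  -2.3  29.8] 118.9
[[152.8  12.5  -3. ]
 [152.8 -17.4  -3. ]
 [152.7  30.2  -3. ]
 [152.9 -37.1  -3. ]
 [166.4  47.5  -3. ]
 [166.6 -55.6  -3. ]]
```

```bash
python3 -m pendant '[{"translation":[0,0.4,16],"twist":[-0.002,0,0],"grip":1},{"translation":[0,0.4,16],"twist":[-0.002,0,0],"grip":1},{"translation":[-1,0.4,16],"twist":[-0.002,0,0],"grip":1},{"translation":[0,0.4,16],"twist":[0,0,0],"grip":1},{"translation":[0,0.4,12],"twist":[0,0,0],"grip":1},{"translation":[0,0,0],"twist":[0,0,0],"grip":1},{"translation":[0,0,0],"twist":[0,0,0],"grip":-1},{"translation":[0,0,0],"twist":[0,0,0],"grip":-1},{"translation":[0,0,0],"twist":[0,0,0],"grip":-1},{"translation":[0,0,0],"twist":[0,0,0],"grip":-1}]' 20; python3 -c "
from h import *
to(124,35,y=-1,yawsign=-1)"
```

```text
t: 4.15
tool_pos: [0.5919, 0.158, 0.1104]
orientation: [2.266, 2.173, 0.008]
force: [-0.1, -0.1, -1.0]
opening: 0.0656
t 4.15 tcp in pivot mm [127.9  -1.7  38.4] F jig [-0.1  0.1 -1. ] open 0.0656 q [0.18 0.23 1.58 0.   1.33 0.22]
tool axes in jig (cols)
 [[ 1.     0.006  0.002]
 [ 0.006 -1.    -0.005]
 [ 0.002  0.005 -1.   ]]
shift [-3.9 -0.7  3.4] twist [ 0.005 -0.002  0.006]
```

```bash
python3 -m pendant '[{"translation":[-4,0,5],"twist":[0,0,0],"grip":-1},{"translation":[0,0,0],"twist":[0,0,0],"grip":-1},{"translation":[0,0,0],"twist":[0,0,0],"grip":-1},{"translation":[0,0,0],"twist":[0,0,0],"grip":-1},{"translation":[0,0,0],"twist":[0,0,0],"grip":-1},{"translation":[0,0,0],"twist":[0,0,0],"grip":-1},{"translation":[0,0,0],"twist":[0,0,0],"grip":-1},{"translation":[0,0,0],"twist":[0,0,0],"grip":-1},{"translation":[0,0,0],"twist":[0,0,0],"grip":-1},{"translation":[0,0,0],"twist":[0,0,0],"grip":-1}]' 12; python3 -c "
from h import *
to(140,33,y=-1,yawsign=-1)"
```

```text
t: 5.15
tool_pos: [0.5922, 0.1535, 0.1061]
orientation: [2.265, 2.172, 0.01]
force: [-1.2, -0.3, 0.7]
opening: 0.0298
t 5.15 tcp in pivot mm [123.5  -2.3  34.1] F jig [-0.4  1.2  0.7] open 0.0298 q [0.17 0.23 1.58 0.   1.32 0.21]
tool axes in jig (cols)
 [[ 1.     0.006  0.003]
 [ 0.006 -1.    -0.007]
 [ 0.003  0.007 -1.   ]]
shift [16.5 -1.2  1.2] twist [ 0.007 -0.003  0.006]
```

```bash
cat >> h.py <<'E'
from scipy.optimize import fsolve
def pin(bx,bz,g=130):
    f=lambda t:(bx-32*np.cos(t))**2+(bz-32*np.sin(t))**2-140**2
    t=fsolve(f,np.radians(g))[0]; b=np.arctan2(bz-32*np.sin(t),bx-32*np.cos(t)); return t,b
E
python3 -c "
from h import *
t0,b0=pin(113.5,13); tc0=np.array([123.5,34.1])
for bx,bz in [(113.5,13),(113.5,16),(118,16),(122,16),(126,16),(129,16),(129,5),(129,-6)]:
    t,b=pin(bx,bz); D=b-b0; R=np.array([[np.cos(D),-np.sin(D)],[np.sin(D),np.cos(D)]])
    tc=np.array([bx,bz])+R@(tc0-[113.5,13]); print(bx,bz,'lever',round(t-np.radians(74),2),'beta',round(b,3),'dtilt',round(D,3),'tcp',tc.round(1))
"
```

```text
113.5 13 lever 1.25 beta -0.036 dtilt 0.0 tcp [123.5  34.1]
113.5 16 lever 1.25 beta -0.014 dtilt 0.022 tcp [123.   37.3]
118 16 lever 1.03 beta -0.053 dtilt -0.017 tcp [128.4  36.9]
122 16 lever 0.86 beta -0.077 dtilt -0.041 tcp [132.8  36.7]
126 16 lever 0.71 beta -0.093 dtilt -0.057 tcp [137.2  36.5]
129 16 lever 0.61 beta -0.102 dtilt -0.066 tcp [140.4  36.4]
129 5 lever 0.55 beta -0.186 dtilt -0.149 tcp [142.   24.4]
129 -6 lever 0.46 beta -0.271 dtilt -0.235 tcp [143.6  12.2]
```

```bash
python3 -m pendant '[{"translation":[0,0,-4],"twist":[0,0,0],"grip":-1},{"translation":[4,0,0],"twist":[0,-0.013,0],"grip":-1},{"translation":[4,0,0],"twist":[0,-0.013,0],"grip":-1},{"translation":[4,0,0],"twist":[0,-0.013,0],"grip":-1},{"translation":[2,0,0],"twist":[0,-0.013,0],"grip":-1},{"translation":[2,0,0],"twist":[0,-0.013,0],"grip":-1},{"translation":[0,0,0],"twist":[0,0,0],"grip":-1},{"translation":[0,0,0],"twist":[0,0,0],"grip":-1},{"translation":[0,0,0],"twist":[0,0,0],"grip":-1},{"translation":[0,0,0],"twist":[0,0,0],"grip":-1}]'; python3 -c "
from h import *
st()
p,d=save('wrist','w1');p,d=save('side','s1')
b=cv2.imread('pics/side0.png')
w=cv2.imread('pics/w1.png')[130:480,200:460]; s=cv2.imread('pics/s1.png')[190:330,230:330]
cv2.imwrite('pics/c1.png',np.hstack([cv2.resize(w,(400,538)),cv2.resize(s,(384,538))]))
"
```

```text
t: 6.15
tool_pos: [0.5924, 0.1607, 0.1085]
orientation: [2.231, 2.129, -0.084]
force: [0.2, -0.4, -1.0]
opening: 0.0301
t 6.15 tcp in pivot mm [130.6  -2.1  36.5] F jig [-0.4 -0.2 -1. ] open 0.0301 q [ 0.23  0.26  1.54 -0.08  1.35  0.29]
tool axes in jig (cols)
 [[ 0.997  0.001 -0.078]
 [ 0.001 -1.    -0.003]
 [-0.078  0.003 -0.997]]
```

View pics/c1.png

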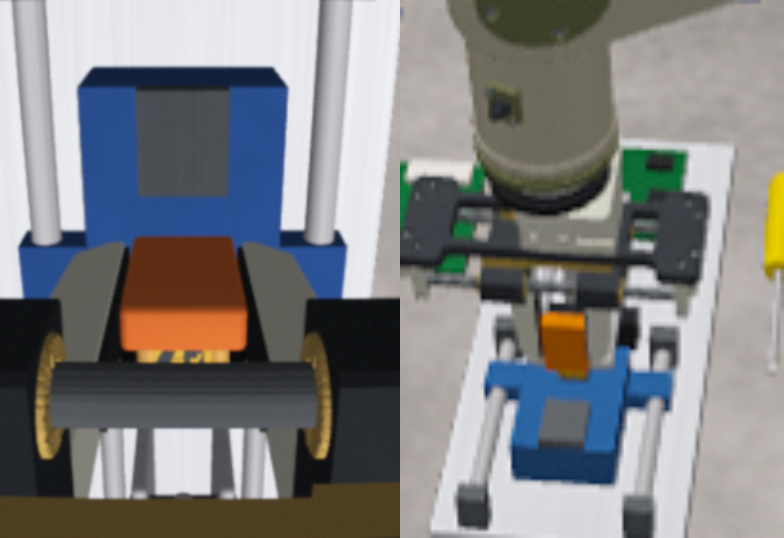

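```bash
python3 -m pendant '[{"translation":[5,0,0],"twist":[0,0,0],"grip":-1},{"translation":[5,0,0],"twist":[0,0,0],"grip":-1},{"translation":[5,0,0],"twist":[0,0,0],"grip":-1},{"translation":[0,0,0],"twist":[0,0,0],"grip":-1},{"translation":[0,0,0],"twist":[0,0,0],"grip":-1},{"translation":[0,0,0],"twist":[0,0,0],"grip":-1},{"translation":[0,0,0],"twist":[0,0,0],"grip":-1},{"translation":[0,0,0],"twist":[0,0,0],"grip":-1},{"translation":[0,0,0],"twist":[0,0,0],"grip":-1},{"translation":[0,0,0],"twist":[0,0,0],"grip":-1}]'; python3 -c "
from h import *
st()
p,d=save('wrist','w2');f=np.load('pics/w2.npz');T=f['T']
P=(w2p(cloud('wrist',p,d,T))*1e3); h=cv2.cvtColor(p,cv2.COLOR_RGB2HSV)
m=cv2.inRange(h,(7,140,80),(18,255,255))>0; m&=(P[...,2]>15); print(np.percentile(P[m],[2,50,98],axis=0).round(1))
u=315
for v in range(150,330,4): print(v,p[v,u],P[v,u].round(1))
"
```

```text
t: 7.25
tool_pos: [0.5929, 0.1717, 0.1074]
orientation: [2.231, 2.124, -0.091]
force: [1.3, -1.0, -0.2]
opening: 0.0297
t 7.25 tcp in pivot mm [141.6  -2.1  35.4] F jig [-0.9 -1.3 -0.2] open 0.0297 q [ 0.25  0.28  1.53 -0.08  1.36  0.32]
tool axes in jig (cols)
 [[ 0.996 -0.001 -0.084]
 [-0.001 -1.    -0.002]
 [-0.084  0.002 -0.996]]
[[138.5 -16.5  24.8]
 [146.3  -2.5  62.5]
 [149.   11.5  67.8]]
150 [229 230 235] [196.8  -0.7 -53.2]
154 [230 230 235] [194.6  -0.7 -51.8]
158 [230 230 235] [192.2  -0.7 -52.6]
162 [230 230 236] [189.6  -0.6 -54.3]
166 [231 231 236] [187.4  -0.6 -52.9]
170 [231 231 236] [185.1  -0.6 -52.4]
174 [230 231 235] [182.7  -0.6 -52.4]
178 [230 231 235] [180.1  -0.6 -53.5]
182 [231 232 236] [177.8  -0.6 -53.2]
186 [231 231 236] [175.2  -0.6 -53.8]
190 [211 213 224] [172.6  -0.6 -54.5]
194 [16 31 56] [173.1  -0.6 -41.6]
198 [15 29 57] [173.2  -0.7 -31.6]
202 [15 30 56] [173.1  -0.7 -23. ]
206 [22 32 53] [173.2  -0.8 -14.3]
210 [39 41 44] [173.4  -0.8  -5.5]
214 [72 77 82] [171.6  -0.8  -4.8]
218 [71 78 83] [169.9  -0.8  -3.4]
222 [72 78 83] [167.7  -0.8  -4. ]
22
[... 216 characters left out ...]
79 84] [153.1  -0.7  -3.4]
254 [72 77 82] [150.9  -0.7  -3.4]
258 [74 78 83] [148.6  -0.7  -3.7]
262 [75 79 83] [146.5  -0.7  -3.3]
266 [74 78 83] [144.1  -0.7  -3.7]
270 [75 79 84] [142.1  -0.7  -3.3]
274 [75 80 85] [139.4  -0.7  -4.1]
278 [ 51  77 124] [137.4  -0.7  -3.6]
282 [ 39  76 140] [130.5  -0.6 -13.3]
286 [ 57  70 111] [128.8  -0.6 -11.8]
290 [89 42 17] [144.9  -0.9  25.7]
294 [89 42 19] [145.4  -0.9  30.7]
298 [91 42 20] [146.2  -0.9  36. ]
302 [88 42 18] [146.3  -0.9  39.7]
306 [91 44 20] [146.9  -1.   44.2]
310 [88 41 16] [147.2  -1.   48.2]
314 [89 41 16] [147.6  -1.   52. ]
318 [91 43 19] [147.5  -1.   54.9]
322 [91 43 18] [148.1  -1.   58.9]
326 [91 43 20] [148.7  -1.1  62.8]
```

```bash
python3 -m pendant '[{"translation":[1.2,0,5],"twist":[0,-0.03,0],"grip":-1},{"translation":[1.2,0,5],"twist":[0,-0.03,0],"grip":-1},{"translation":[1.3,0,5],"twist":[0,-0.03,0],"grip":-1},{"translation":[1.4,0,5],"twist":[0,-0.03,0],"grip":-1},{"translation":[1.4,0,5],"twist":[0,-0.03,0],"grip":-1},{"translation":[0,0,0],"twist":[0,0,0],"grip":-1},{"translation":[0,0,0],"twist":[0,0,0],"grip":-1},{"translation":[0,0,0],"twist":[0,0,0],"grip":-1},{"translation":[0,0,0],"twist":[0,0,0],"grip":-1},{"translation":[0,0,0],"twist":[0,0,0],"grip":-1}]'; python3 -c "
from h import *
st()
"
```

```text
t: 8.3
tool_pos: [0.593, 0.1726, 0.081]
orientation: [2.134, 2.033, -0.275]
force: [-1.4, -4.4, 2.6]
opening: 0.0296
t 8.3 tcp in pivot mm [142.5  -2.2   9. ] F jig [-4.5  1.2  2.6] open 0.0296 q [ 0.35  0.39  1.47 -0.24  1.39  0.45]
tool axes in jig (cols)
 [[ 0.966 -0.    -0.257]
 [-0.001 -1.    -0.003]
 [-0.257  0.004 -0.966]]
```

```bash
python3 -c "
from h import *
p,d=save('wrist','w3');f=np.load('pics/w3.npz');T=f['T']
P=(w2p(cloud('wrist',p,d,T))*1e3)
u=315
for v in range(200,360,6): print(v,p[v,u],P[v,u].round(1))
save('side','s3');save('top','t3')
w=cv2.imread('pics/w3.png')[130:480,200:460]; s=cv2.imread('pics/s3.png')[190:330,230:330]
cv2.imwrite('pics/c3.png',np.hstack([cv2.resize(w,(400,538)),cv2.resize(s,(384,538))]))
"
```

```text
200 [20 36 64] [173.1  -0.9 -35. ]
206 [22 36 65] [173.3  -1.  -27.7]
212 [22 36 64] [173.5  -1.  -20.9]
218 [20 35 63] [173.   -1.  -15.8]
224 [34 37 37] [173.4  -1.   -9.1]
230 [61 64 69] [173.   -1.1  -4.4]
236 [78 83 87] [170.3  -1.   -4.1]
242 [79 84 87] [167.2  -1.   -4.5]
248 [81 85 90] [164.3  -1.   -4.3]
254 [79 84 88] [161.5  -1.   -4. ]
260 [81 86 90] [159.  -1.  -3.]
266 [81 86 89] [155.1  -1.   -4.3]
272 [80 86 89] [152.4  -0.9  -3.6]
278 [81 85 89] [149.3  -0.9  -3.4]
284 [80 83 88] [145.8  -0.9  -3.6]
290 [80 81 84] [142.4  -0.9  -3.7]
296 [91 43 19] [143.5  -0.9   2.2]
302 [92 43 18] [145.6  -0.9   9.2]
308 [91 44 18] [146.6  -1.   14.5]
314 [92 43 20] [148.7  -1.   20.9]
320 [93 45 22] [149.6  -1.   25.5]
326 [92 44 19] [151.   -1.1  30.6]
332 [91 44 19] [152.7  -1.1  35.9]
338 [113  54  24] [153.2  -1.1  39.6]
344 [207 104  47] [151.9  -1.1  41.2]
350 [218 112  51] [150.2  -1.1  42.4]
356 [221 113  52] [146.7  -1.1  41.8]
```

View pics/c3.png

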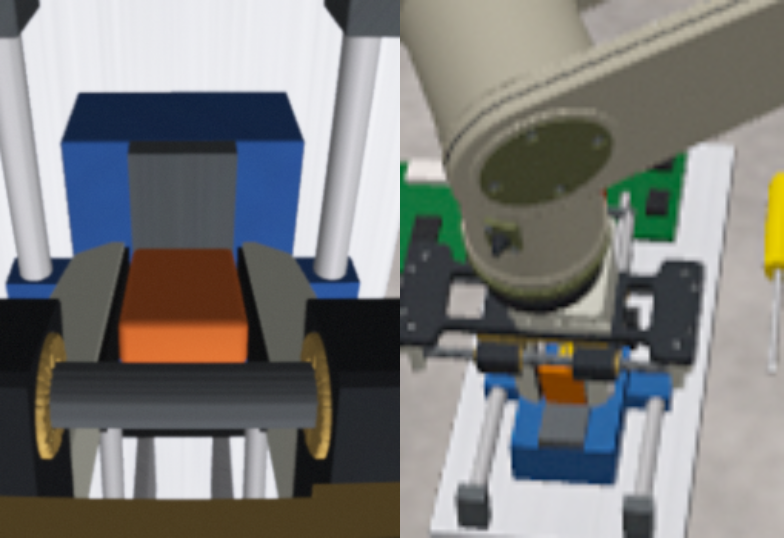

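```bash
python3 -m pendant '[{"translation":[0,0,0],"twist":[0,0,0],"grip":0.4},{"translation":[0,0,0],"twist":[0,0,0],"grip":0.4},{"translation":[0,0,0],"twist":[0,0,0],"grip":0.4},{"translation":[0,0,-10],"twist":[0,0,0],"grip":0.4},{"translation":[0,0,-15],"twist":[0,0,0],"grip":0.4},{"translation":[0,0,-20],"twist":[0,0.04,0],"grip":0.4},{"translation":[0,0,-20],"twist":[0,0.05,0],"grip":-1},{"translation":[0,0,-20],"twist":[0,0.05,0],"grip":-1},{"translation":[0,0,-10],"twist":[0,0.05,0],"grip":-1},{"translation":[0,0,0],"twist":[0,0.05,0],"grip":-1}]'; python3 -c "
from h import *
to(60,85,yawsign=-1)
p,d=save('wrist','w4');save('top','t4');save('side','s4')
cv2.imwrite('pics/c4.png',np.hstack([cv2.resize(cv2.imread('pics/w4.png')[100:480,150:500],(400,434)),cv2.resize(cv2.imread('pics/s4.png')[180:330,230:368],(400,434))]))
"
```

```text
t: 9.45
tool_pos: [0.5948, 0.2001, 0.1842]
orientation: [2.259, 2.168, 0.003]
force: [-0.5, -0.4, -0.2]
opening: 0.0377
t 9.45 tcp in pivot mm [170.   -2.6 112.2] F jig [-0.4  0.5 -0.2] open 0.0377 q [ 0.25  0.21  1.46 -0.01  1.46  0.29]
tool axes in jig (cols)
 [[ 1.     0.007 -0.006]
 [ 0.007 -1.    -0.009]
 [-0.006  0.009 -1.   ]]
shift [-109.9   -3.6   27.9] twist [0.009 0.006 0.007]
```

View pics/c4.png

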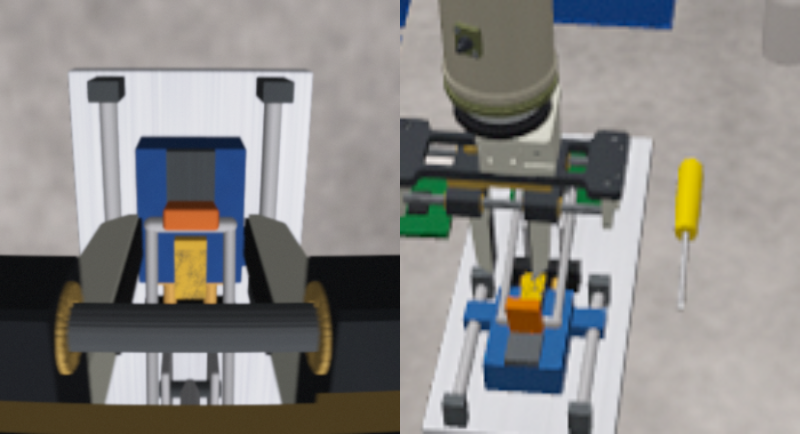

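```bash
python3 -c "
from h import *
for n,f0 in (('top','t4'),('side','s4'),('wrist','w4')):
    f=np.load(f'pics/{f0}.npz'); p,d=f['p'],f['d']; P=w2p(cloud(n,p,d,f['T']))*1e3; h=cv2.cvtColor(p,cv2.COLOR_RGB2HSV)
    m=cv2.inRange(h,(0,120,50),(6,255,255))>0; m&=(abs(P[...,1])<40)&(P[...,2]>15)&(abs(P[...,0])<130); X=P[m]
    print(n,len(X)); 
    if len(X): print(np.percentile(X,[2,50,98],axis=0).round(1))
"
```

```text
top 52
[[-10.5  -6.8  54.9]
 [ -4.2   1.8 119.6]
 [  4.1   6.5 124.6]]
side 0
wrist 0
```

```bash
python3 -m pendant '[{"translation":[-22,-0.4,5],"twist":[0,0,0],"grip":-1},{"translation":[-22,-0.4,5],"twist":[0,0,0],"grip":-1},{"translation":[-22,-0.4,5],"twist":[0,0,0],"grip":-1},{"translation":[-22,-0.4,5],"twist":[0,0,0],"grip":-1},{"translation":[-22,-0.4,5],"twist":[0,0,0],"grip":-1},{"translation":[-10,-0.4,5],"twist":[0,0,0],"grip":-1},{"translation":[0,0,0],"twist":[0,0,0],"grip":-1},{"translation":[0,0,0],"twist":[0,0,0],"grip":-1},{"translation":[0,0,0],"twist":[0,0,0],"grip":-1},{"translation":[0,0,0],"twist":[0,0,0],"grip":-1}]'; python3 -c "
from h import *
to(50,80,yawsign=-1)
"
```

```text
t: 10.6
tool_pos: [0.5839, 0.0802, 0.1512]
orientation: [2.251, 2.172, -0.023]
force: [0.2, 0.5, 0.6]
opening: 0.0002
t 10.6 tcp in pivot mm [49.9  2.5 79.2] F jig [ 0.6 -0.2  0.6] open 0.0002 q [ 0.06  0.15  1.59 -0.02  1.4   0.1 ]
tool axes in jig (cols)
 [[ 1.     0.012 -0.02 ]
 [ 0.013 -1.     0.   ]
 [-0.02  -0.001 -1.   ]]
shift [ 0.1  2.5 -0.8] twist [-0.001  0.02   0.012]
```

```bash
python3 -m pendant '[{"translation":[-10,2,0],"twist":[0,0.02,0.012],"grip":-1},{"translation":[-10,0,0],"twist":[0,0,0],"grip":-1},{"translation":[-10,0,0],"twist":[0,0,0],"grip":-1},{"translation":[-10,0,0],"twist":[0,0,0],"grip":-1},{"translation":[-10,0,0],"twist":[0,0,0],"grip":-1},{"translation":[-10,0,0],"twist":[0,0,0],"grip":-1},{"translation":[-10,0,0],"twist":[0,0,0],"grip":-1},{"translation":[-10,0,0],"twist":[0,0,0],"grip":-1},{"translation":[-10,0,0],"twist":[0,0,0],"grip":-1},{"translation":[-10,0,0],"twist":[0,0,0],"grip":-1}]'; python3 -c "
from h import *
st()
p,d=save('top','t5');f=np.load('pics/t5.npz'); save('side','s5')
P=w2p(cloud('top',p,d,f['T']))*1e3; h=cv2.cvtColor(p,cv2.COLOR_RGB2HSV)
for c,(a,b) in {'red':((0,120,50),(6,255,255)),'orange':((7,140,80),(18,255,255))}.items():
    m=cv2.inRange(h,a,b)>0; m&=(abs(P[...,1])<40)&(P[...,2]>15)&(abs(P[...,0])<170); X=P[m]
    print(c,len(X)); 
    if len(X): print(np.percentile(X,[2,50,98],axis=0).round(1))
"
```

```text
t: 11.6
tool_pos: [0.5813, -0.0239, 0.1515]
orientation: [-2.268, -2.167, -0.008]
force: [0.6, 5.6, -0.4]
opening: 0.0007
t 11.6 tcp in pivot mm [-54.3   0.2  79.5] F jig [ 5.7 -0.3 -0.4] open 0.0007 q [-0.13  0.12  1.62  0.01  1.4  -0.09]
tool axes in jig (cols)
 [[ 1.     0.002  0.007]
 [ 0.002 -1.    -0.   ]
 [ 0.007  0.    -1.   ]]
red 3
[[-21.6  -0.   34.6]
 [-21.5   3.   37.8]
 [-21.4   5.2  38.1]]
orange 103
[[117.7 -10.8  15.7]
 [123.9   1.5  43. ]
 [133.2  13.9  50.3]]
```

```bash
python3 -m pendant '[{"translation":[-5,0,7],"twist":[0,0,0],"grip":-1},{"translation":[-4,0,8],"twist":[0,0,0],"grip":-1},{"translation":[-4,0,8],"twist":[0,0,0],"grip":-1},{"translation":[-4,0,8],"twist":[0,0,0],"grip":-1},{"translation":[-3,0,8],"twist":[0,0,0],"grip":-1},{"translation":[-3,0,8],"twist":[0,0,0],"grip":-1},{"translation":[-3,0,6],"twist":[0,0,0],"grip":-1},{"translation":[0,0,0],"twist":[0,0,0],"grip":-1},{"translation":[0,0,0],"twist":[0,0,0],"grip":-1},{"translation":[0,0,0],"twist":[0,0,0],"grip":-1}]'; python3 -c "
from h import *
st()"
```

```text
t: 12.7
tool_pos: [0.581, -0.0554, 0.0968]
orientation: [2.273, 2.167, 0.004]
force: [0.1, -0.6, 0.5]
opening: 0.0005
t 12.7 tcp in pivot mm [-85.7  -1.   24.8] F jig [-0.6 -0.1  0.5] open 0.0005 q [-0.18  0.17  1.67  0.    1.3  -0.14]
tool axes in jig (cols)
 [[ 1.     0.     0.001]
 [ 0.    -1.    -0.003]
 [ 0.001  0.003 -1.   ]]
```

```bash
python3 -m pendant '[{"translation":[0,0,4],"twist":[0,0,0],"grip":-1},{"translation":[0,0,4],"twist":[0,0,0],"grip":-1},{"translation":[0,0,4],"twist":[0,0,0],"grip":-1},{"translation":[0,0,2],"twist":[0,0,0],"grip":-1},{"translation":[0,0,0],"twist":[0,0,0],"grip":-1},{"translation":[0,0,0],"twist":[0,0,0],"grip":-1},{"translation":[0,0,0],"twist":[0,0,0],"grip":-1},{"translation":[0,0,0],"twist":[0,0,0],"grip":-1},{"translation":[0,0,0],"twist":[0,0,0],"grip":-1},{"translation":[0,0,0],"twist":[0,0,0],"grip":-1}]'; python3 -c "
from h import *
st()"
```

```text
t: 13.7
tool_pos: [0.5833, -0.0551, 0.0885]
orientation: [2.268, 2.165, 0.009]
force: [-0.7, -0.2, 2.7]
opening: 0.0005
t 13.7 tcp in pivot mm [-85.3  -3.4  16.5] F jig [-0.2  0.7  2.7] open 0.0005 q [-0.18  0.18  1.67  0.    1.28 -0.14]
tool axes in jig (cols)
 [[ 1.     0.001 -0.   ]
 [ 0.001 -1.    -0.008]
 [-0.     0.008 -1.   ]]
```

```bash
python3 -m pendant '[{"translation":[0,-2,5],"twist":[0,0,0],"grip":-1},{"translation":[0,0,5],"twist":[0,0,0],"grip":-1},{"translation":[0,0,5],"twist":[0,0,0],"grip":-1},{"translation":[0,0,5],"twist":[0,0,0],"grip":-1},{"translation":[0,0,5],"twist":[0,0,0],"grip":-1},{"translation":[0,0,0],"twist":[0,0,0],"grip":-1},{"translation":[0,0,0],"twist":[0,0,0],"grip":-1},{"translation":[0,0,0],"twist":[0,0,0],"grip":-1},{"translation":[0,0,0],"twist":[0,0,0],"grip":-1},{"translation":[0,0,0],"twist":[0,0,0],"grip":-1}]'; python3 -c "
from h import *
st()"; python3 -m pendant '[{"translation":[0,0,-10],"twist":[0,0,0],"grip":-1},{"translation":[0,0,-20],"twist":[0,0,0],"grip":-1},{"translation":[0,0,-30],"twist":[0,0,0],"grip":-1},{"translation":[0,0,-30],"twist":[0,0,0],"grip":-1},{"translation":[-20,0,-30],"twist":[0,0,0],"grip":-1},{"translation":[-30,0,-30],"twist":[0,0,0],"grip":-1},{"translation":[-40,0,0],"twist":[0,0,0],"grip":-1},{"translation":[-40,0,0],"twist":[0,0,0],"grip":-1},{"translation":[-40,0,0],"twist":[0,0,0],"grip":-1},{"translation":[0,0,0],"twist":[0,0,0],"grip":-1}]'; python3 -c "
from h import *
st(); save('side','s6');save('top','t6')
for n in ('top','side'):
    f=np.load('pics/%s6.npz'%n[0]); p,d=f['p'],f['d']; P=w2p(cloud(n,p,d,f['T']))*1e3; h=cv2.cvtColor(p,cv2.COLOR_RGB2HSV)
    for c,(a,b) in {'red':((0,120,50),(6,255,255)),'orange':((7,140,80),(18,255,255)),'yellow':((19,100,90),(34,255,255)),'blue':((100,120,60),(125,255,255))}.items():
        m=cv2.inRange(h,a,b)>0; m&=(abs(P[...,1])<40)&(P[...,2]>-30)&(abs(P[...,0])<200)&(P[...,2]<80); X=P[m]
        if len(X): print(n,c,len(X),np.percentile(X,[2,50,98],axis=0).round(1).tolist())
cv2.imwrite('pics/c6.png',np.hstack([cv2.resize(cv2.imread('pics/t6.png')[150:300,190:360],(400,353),interpolation=2),cv2.resize(cv2.imread('pics/s6.png')[190:345,200:370],(400,353),interpolation=2)]))
"
```

```text
t: 14.7
tool_pos: [0.5841, -0.0551, 0.0888]
orientation: [2.263, 2.163, 0.013]
force: [0.7, 1.1, 0.6]
opening: 0.0006
t 14.7 tcp in pivot mm [-85.3  -4.1  16.8] F jig [ 1.1 -0.6  0.6] open 0.0006 q [-0.18  0.18  1.68 -0.    1.27 -0.14]
tool axes in jig (cols)
 [[ 1.     0.003 -0.002]
 [ 0.003 -1.    -0.014]
 [-0.002  0.014 -1.   ]]
t: 15.7
tool_pos: [0.5732, -0.2292, 0.2487]
orientation: [2.258, 2.168, 0.009]
force: [0.9, 0.5, 0.1]
opening: 0.0004
t 15.7 tcp in pivot mm [-259.8   -1.6  176.7] F jig [ 0.6 -0.9  0.1] open 0.0004 q [-0.46  0.15  1.41  0.    1.57 -0.42]
tool axes in jig (cols)
 [[ 1.     0.007 -0.004]
 [ 0.007 -1.    -0.012]
 [-0.004  0.012 -1.   ]]
top red 273 [[-116.7, -8.3, 5.4], [-77.6, 0.6, 12.7], [-35.4, 8.3, 19.9]]
top orange 66 [[110.8, -14.1, 43.5], [116.7, 0.3, 48.7], [122.1, 14.2, 54.4]]
top yellow 135 [[68.9, -8.8, -1.8], [91.7, 1.8, 7.0], [108.0, 9.4, 12.4]]
top blue 267 [[71.4, -33.7, -25.6], [128.7, 16.6, -12.0], [161.7, 33.8, -5.9]]
side red 138 [[-111.0, -10.6, 4.0], [-68.2, -1.0, 10.7], [-31.3, 7.6, 16.8]]
side orange 181 [[-71.2, -17.4, -2.8], [124.7, -0.4, 29.6], [129.4, 12.8, 49.5]]
side yellow 20 [[41.0, -16.1, -24.3], [72.2, 0.1, 3.7], [118.5, 8.5, 50.1]]
side blue 447 [[78.7, -34.8, -28.7], [141.1, 12.4, -12.8], [168.5, 33.7, -6.8]]
```

View pics/c6.png

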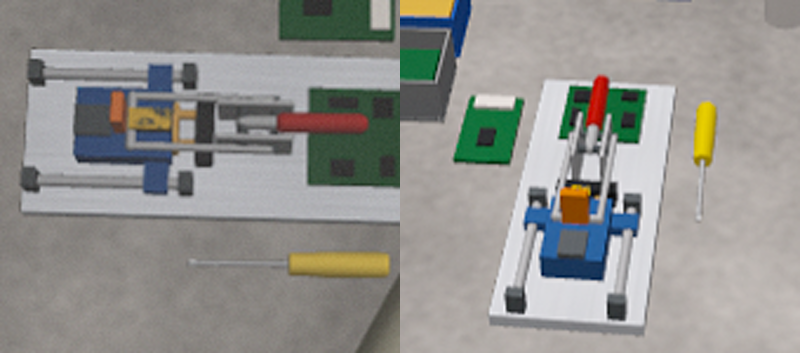

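```bash
python3 -c "
from h import *
robot.close_job()"
```

```text
the job is handed in; nothing more can be done
```

The latch is closed and the job was handed in at about 15.8 s of the 53 s allowed.

I gripped the orange tab and carried the bar forward to the slot, which I measured about 4 mm nearer than its mean place. I lowered the bar onto the slot floor with the lever near 0.5 rad (estimated). Then I pushed the red handle back and down with the shut fingers and drew the arm clear.

**Last checks, from the final pictures and the final push:**
- **Lever:** The handle lies nearly level. The fingers met its top 16.5 mm above the axis, where 16 mm is expected at the closed stop. That puts the lever at about 2.05 rad.
- **Bar:** The tab stands about 42–45 mm above the axis after allowing for a camera bias of about 4 mm. That fits the bar being in the slot.
- **Block:** It has moved about 10 mm towards the latch, which is what latching should give. I had no direct reading of the plunger's travel, so that one is inferred.
- **Bystanders:** The screwdriver and circuit board look unmoved in the last picture. I did not measure the bin, reel, bottle and jar, but the arm was never brought down near them.

**Disagreements:** The depth cameras read heights about 4 mm high on the tab. The wrist and fixed cameras differed by about 2 mm sideways. Neither mattered.

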